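# Stand the toppled chopping board back in its rack

### The arm

A 7-joint arm with a two-finger parallel gripper is mounted at the origin on a cart in front of the work surface, level with it; the furniture and walls round the work are solid. World frame = base frame: x ahead of the robot, y to its left, z up, the work surface at z = 0. Lengths are in m, angles in rad, forces in N, time in s.
With the tool pointing down it reaches from about 0.4 to 0.875 m from the base axis. Payload 19.3 kg.
Tool frame: the origin (TCP) lies midway between the tips of the shut fingers; the grasp point (between the pads) lies 19 mm behind it; z points along the fingers, y is the line along which they close (so a half turn about z gives the same grasp; the last joint's range is limited). The gripper opens to 85 mm and grips with 20 to 120 N. Pads are 22 mm wide; open, the fingers measure 114 mm over their backs; the gripper's body (76 mm by 85 mm) begins 54 mm behind the grasp point. The pads swing forward as they close: fully open they stand 13 mm farther back than shut.
Start: joints at [-1.192, 0.521, -0.036, 1.599, 0.021, 1.021, -0.113], TCP at [0.271, 0.563, 0.231] pointing down, gripper open.
Joint ranges: [-2.91, 2.91], [-0.3, 2.13], [-1.5, 1.42], [0.17, 2.43], [-1.26, 4.41], [0.16, 1.93], [-2.52, 2.52]. Speed limits (rad/s): [1.89, 1.89, 2.39, 2.39, 3.01, 3.01, 3.01].

### API

Orientations are given as [roll, pitch, yaw] about the fixed x, y, z axes, in that order (R = Rz(yaw) Ry(pitch) Rx(roll)).
In Python, from workcell import * gives the robot as it stands. The module is installed in compiled form; this text tells all that it offers.
- The arm moves only by the tool play_rows, never from a script. Its argument "deltas" is a list of rows, each a list of 7 numbers: the shift along the tool's x, y, z in units of 500 mm (1.0 is 500 mm), then the turn, a rotation vector about the tool's x, y, z in units of 120 degrees (1.0 is 120 degrees), then the closure, from 0 (fully open) to 1 (shut). A call has 1 to 10 rows; each row is the pose to reach, as a shift and turn from the pose commanded when the call began, along the tool's axes at that moment; what a row does not reach only later rows make up. A row lasts 1/10 s, in which the tool goes at most 50 mm and 8.59 degrees, less where a joint would pass 70% of its speed; a pose out of reach is approached as far as the arm can. A call with a number of a shift or a turn outside -1 to 1 is refused whole. A call with a gripper value outside its range is refused whole. The fingers move at their own pace and stop on an object; "newtons" is the grip in N (left out, the last holds). Time passes only in rows, so rows that repeat a pose let the fingers close. It gives the time, the measured TCP pose, the force, the opening and the grip force at its end, in the units of the state.
- observe(): the state, without advancing time (a new reading comes with each control period).
- grab_frame(name): name is "side" or "top" or "wrist"; returns the picture (384x512x3 uint8, red, green, blue); there is no depth.
- get_calibration(name): a dict with "fovy" (degrees; the focal length in pixels is half the picture's height over the tangent of half this angle, whatever the lens; pixels are square), "cx", "cy" (the principal point, pixels), "xyz" and "rotation" of the camera in the world. Camera axes: x right, y down, z forward; pixel columns grow to the right and rows downward; lengths in m; the calibration is good to about 2 mm. A picture is of the moment at which its call begins: read the wrist's pose just before it. get_calibration takes no time and is no camera call; for the wrist camera it gives the pose at the moment of the call.
- job_done(): hands the job in; it is judged then, once.
The state is a dict: "clock": time; "qpos": joint angles; "qd": joint speeds; "joint_efforts": joint torques, N m; "position": TCP position; "tool_rot": TCP orientation; "force": force on the tool from outside, world axes, zero at the start; "moment": the same for the moment, N m; "grip_width": finger opening in m; "finger_force": force on a finger pad.
Only numpy, scipy, OpenCV 4.12 (cv2) and the standard library are available. Lean on these libraries where they do the work, as an engineer would, in place of code of your own. Each camera call takes 0.05 s, during which the arm holds its last target. There are 200 camera calls.

### The job

The wooden chopping board has slumped sideways out of its rack onto the mustard jar. Push it up with the fingertips, without gripping it or lifting it out of its slot, until it leans back on the steel hoop; then push its near edge to slide it along the slot right up against the end stop, and take the hand away. Leave the jar, the green board, the mug and the salt shaker standing where they are.

Things in the scene. Friction and masses are not known exactly. Their poses are not given: they have to be found in the camera images.
- board: Light wooden chopping board, 220 long x 14 thick x 200 mm high, about 0.45 kg. Origin: middle of its bottom edge; x along its length towards the rack's end stop, y through its thickness, z up its height. At the start it has fallen to the rack's +y side: bottom edge in the slot, sloping up at about 42 degrees above level, resting on the jar's lid.
- board_top (a point): Middle of the board's top edge, 200 mm above its origin along z; at the start about 150 mm above the counter and 150 mm out from the slot. Pushed there from outside, up and towards the rack's -y, the board turns about its bottom edge, which the rails keep in place; past upright it drops onto the hoop, leaning 10 to 16 degrees. A 70 x 22 mm finger slot lies 22 mm below this edge.
- board_front (a point): Middle of the board's near end (away from the end stop), 110 mm from its origin along -x, 100 mm up its height: where to push it home once it stands. Sliding takes 2 to 6 N; pushed much higher up, it may rock instead of sliding. Friction is about 0.6 everywhere.
- rack: Dark wooden board rack, fixed, 220 mm long (x, towards the end stop), origin on the counter under the slot-side face of the middle rail. Slot for the board: y 0 to 28 mm, floor 18 mm up, between two rails 12 mm wide, tops 32 mm up. From the middle rail rises a steel wire hoop, x -79 to +79 mm, top about 155 mm up, leaning 10 degrees to -y.
- rack_slot (a point): Middle of the slot's floor, 18 mm above the counter, at x = 0, y = +14 mm of the rack.
- rack_stop (a point): On the inner face of the end stop (upright wooden piece across the far end, 66 mm high), in line with the slot: x = +100, y = +14 mm of the rack, 43 mm above the counter. A board that is home has its origin at x = -10 mm of the rack and its near end at x = -120 mm; at the start it is 32 to 62 mm short of that.
- jar: Mustard jar with a red lid, 66 mm across, 100 mm high, 0.44 kg, loose, standing under the slumped board; origin at its underside's centre. Leave it standing there.
- board2: Green plastic chopping board, 205 x 9 x 165 mm, loose, standing in the rack's other slot (y -40 to -12 mm of the rack), leaning on a second hoop. Origin: middle of its bottom edge. Leave it.
- mug: Green-and-white mug, 78 mm across, 101 mm high, loose bystander on the counter; origin at its underside's centre.
- salt: Salt shaker with a grey top, 44 mm across, 90 mm high, loose bystander; origin at its underside's centre.
Things that resemble listed ones, but are neither listed nor needed, are in the scene too. There is more than one size of the board2; the job needs the larger.

How it is judged:
By the outcome, as a careful person would: the job done as asked, in the order asked, and still so for the second after the job is handed in, with the robot touching nothing.
It also fails if it takes over 54 s, if anything falls off the work surface, if the arm or the gripper's body presses on something with over 40 N, if the wrist force passes 120 N, or if a joint passes its speed limit or range.

## Working session

There is one attempt and no reset: what is moved stays moved. The work goes in short steps, Python scripts to look and compute and a tool call to move; the robot and the scene stay as the last step left them, time stands still between calls to the robot, and variables do not carry over. Pictures are saved under pics/ and viewed, at most 13 in all, crops included, and the job is handed in when it is done.

Besides the shell and the picture viewer there is one more tool, called as name(argument=value, ...) on one line, values as JSON. play_rows: Moves the arm, as the interface text tells. Its arguments: {"type":"object","properties":{"deltas":{"type":"array"},"newtons":{"type":"number"}},"required":["deltas"]}

```bash
mkdir -p pics; python3 - <<'E'
from workcell import *
import cv2, numpy as np
s=observe();print(s)
for n in("side","top"):
    f=grab_frame(n);cv2.imwrite(f"pics/{n}0.png",f[:,:,::-1]);c=get_calibration(n);print(n,{k:np.round(v,4).tolist() for k,v in c.items() if not isinstance(v,str)})
E
```

```text
{'clock': 0.0, 'qpos': array([-1.1921969 ,  0.52203344, -0.03631128,  1.59996924,  0.02117123,
        1.02111368, -0.11280138]), 'qd': array([ 1.38343347e-03, -1.30808644e-03,  7.38424453e-04,  1.79207846e-03,
        6.94247483e-04, -7.08996368e-05,  1.88511482e-03]), 'joint_efforts': array([-1.34264599e-03, -9.27120996e+01,  1.97911732e+00, -3.69962633e+01,
        1.77399558e-02,  7.79947004e-03, -2.09389412e-06]), 'position': array([0.2710698 , 0.56279508, 0.23072769]), 'tool_rot': array([-3.14045463e+00,  6.46327404e-05,  2.69275219e+00]), 'force': array([-0.41084303, -0.07918377, -0.74041015]), 'moment': array([-0.03845232, -0.01414036,  0.013126  ]), 'finger_force': 0.0, 'grip_width': 0.08548991147183456}
side {'fovy': 47.2726, 'cx': 255.8374, 'cy': 193.0435, 'xyz': [-0.4239, -0.5802, 0.7568], 'rotation': [-2.128, -0.0244, -1.0794]}
top {'fovy': 56.3647, 'cx': 254.2533, 'cy': 192.5057, 'xyz': [0.332, -0.1165, 1.0978], 'rotation': [-2.9948, -0.009, -1.5658]}
```

View pics/side0.png

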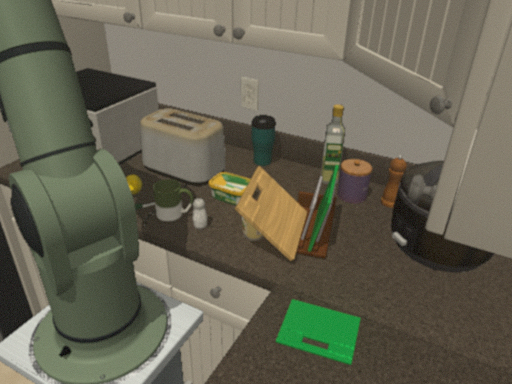

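View pics/top0.png

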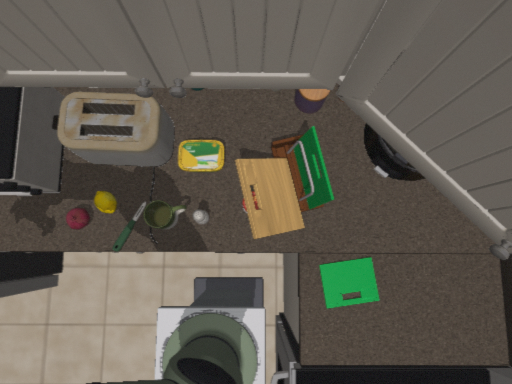

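```bash
cat > h.py <<'E'
import numpy as np, cv2
from scipy.spatial.transform import Rotation as Ro
from workcell import *
def cam(n):
    c=get_calibration(n); r=np.array(c['rotation'],float)
    R=r if r.shape==(3,3) else Ro.from_euler('xyz',r).as_matrix()
    return c,R,192/np.tan(np.radians(c['fovy'])/2)
def ray(n,p):
    c,R,f=cam(n); d=R@np.array([(p[0]-c['cx'])/f,(p[1]-c['cy'])/f,1]); return np.array(c['xyz']),d/np.linalg.norm(d)
def onz(n,p,z):
    o,d=ray(n,p); return o+d*(z-o[2])/d[2]
def tri(p,q,a='top',b='side'):
    o,d=ray(a,p);u,e=ray(b,q)
    t=np.linalg.lstsq(np.c_[d,-e],u-o,rcond=None)[0]
    P,Q=o+d*t[0],u+e*t[1]; return (P+Q)/2,np.linalg.norm(P-Q)
def proj(n,X):
    c,R,f=cam(n); v=R.T@(np.array(X)-c['xyz']); return np.array([c['cx']+f*v[0]/v[2],c['cy']+f*v[1]/v[2]])
E
python3 - <<'E'
from h import *
a=cv2.imread('pics/top0.png')[120:250,190:350];b=cv2.imread('pics/side0.png')[160:265,180:350]
a=cv2.resize(a,(800,650),interpolation=cv2.INTER_CUBIC)[:600]
cv2.imwrite('pics/topc.png',a);cv2.imwrite('pics/sidec.png',cv2.resize(b,(800,494),interpolation=cv2.INTER_CUBIC))
print(onz('top',(303,228),.03),onz('top',(270,195),.1),onz('top',(283,145),.06))
E
```

```text
[ 0.38413363 -0.27076525  0.03      ] [ 0.47270704 -0.16907573  0.1       ] [ 0.6294955  -0.21026678  0.06      ]
```

View pics/topc.png

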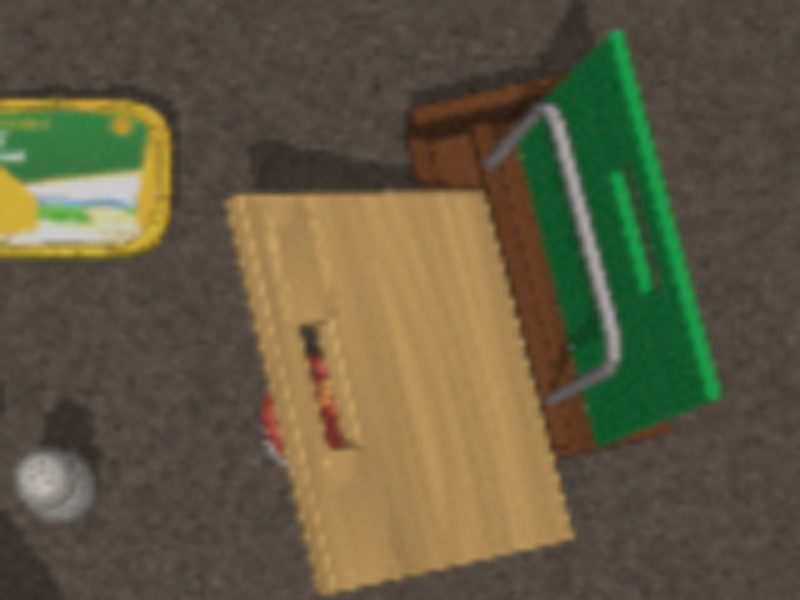

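View pics/sidec.png

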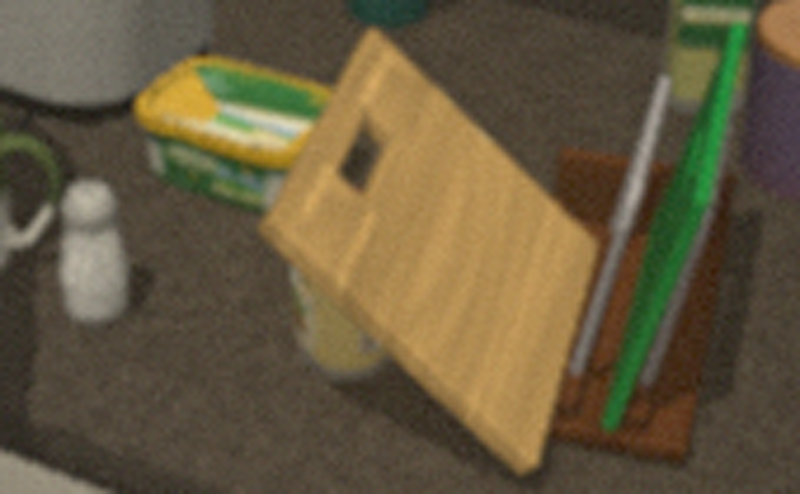

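```bash
python3 - <<'E'
from h import *
np.set_printoptions(precision=4,suppress=True)
T=lambda x,y:(190+(x-2)/5,120+(y-2)/5)
S=lambda x,y:(180+(x-2)/4.706,160+(y-2)/4.706)
P={}
for k,a,b in [('topfar',(235,195),(375,30)),('topnear',(325,592),(265,225)),('botnear',(573,538),(532,470)),('botfar',(490,190),(598,243)),('g_near',(716,395),None),('hoopnear',(612,360),None)]:
    if b: P[k],e=tri(T(*a),S(*b)); print(k,P[k],round(e,4))
for k,a,z in [('stop_topL',(410,112),.066),('railnear',(560,455),.032),('railmid_farL',(487,190),.032),('g_nearbottom',(598,445),.03)]:
    P[k]=onz('top',T(*a),z);print(k,P[k])
print('salt',onz('top',T(45,475),.09), 'jarlid', onz('top',T(272,430),.1))
for a,b in[('topnear','topfar'),('botnear','botfar'),('botnear','topnear'),('botfar','topfar')]:
    d=P[b]-P[a];print(a,b,np.linalg.norm(d),np.degrees(np.arctan2(d[1],d[0])),np.degrees(np.arcsin(d[2]/np.linalg.norm(d))))
c,R,f=cam('top')
# obstacles overhead: unknown
print(onz('top',(160,215),.1))
E
```

```text
topfar [ 0.5635 -0.0777  0.1583] 0.0031
topnear [ 0.3514 -0.126   0.1546] 0.0004
botnear [ 0.3863 -0.2742  0.0251] 0.0019
botfar [ 0.5971 -0.2252  0.0327] 0.003
stop_topL [ 0.6367 -0.1759  0.066 ]
railnear [ 0.4358 -0.2671  0.032 ]
railmid_farL [ 0.5979 -0.2248  0.032 ]
g_nearbottom [ 0.4422 -0.2902  0.03  ]
salt [0.4172 0.0314 0.09  ] jarlid [ 0.4423 -0.0962  0.1   ]
topnear topfar 0.2174956490446797 12.824036395446102 0.9667942964802554
botnear botfar 0.21650288096044 13.098248512430832 1.9940787215913895
botnear topnear 0.19992143590020128 103.23645786764082 40.37627938763701
botfar topfar 0.19663974372739984 102.82437042506352 39.71484312646214
[0.4146 0.1372 0.1   ]
```

```bash
cat >> h.py <<'E'
O=np.array([.5385,-.2396,0.]);YAW=np.radians(13)
def W(p): return O+Ro.from_euler('z',YAW).apply(np.array(p,float))
def rk(P): return Ro.from_euler('z',-YAW).apply(np.array(P)-O)
def ori(tilt): # tool down, y along rack x; tip leaning to rack -y by tilt deg
    R=Ro.from_euler('xyz',[np.pi,0,np.radians(103)])
    return Ro.from_euler('z',YAW)*Ro.from_euler('x',-np.radians(tilt))*Ro.from_euler('z',-YAW)*R
def row(p,tilt,s=None):
    s=s or observe(); R0=Ro.from_euler('xyz',s['tool_rot'])
    d=R0.inv().apply(W(p)-s['position'])/.5; r=(R0.inv()*ori(tilt)).as_rotvec()/np.radians(120)
    return np.round(np.r_[d,r],3).tolist()
E
python3 - <<'E'
from h import *
print(row([-.048,.24,.28],0),row([-.048,.24,.28],30), ori(30).as_matrix()[:,2], W([-.048,.24,.28]))
E
```

```text
[-0.803, -0.899, -0.097, -0.0, 0.0, 0.427] [-0.803, -0.899, -0.097, 0.111, -0.233, 0.417] [ 0.11247553 -0.48718503 -0.8660254 ] [ 0.43774198 -0.01654884  0.28      ]
```

play_rows(deltas=[[-0.4,-0.45,-0.1,0.0,0.0,0.2,1],[-0.4,-0.45,-0.1,0.0,0.0,0.2,1],[-0.4,-0.45,-0.1,0.0,0.0,0.2,1],[-0.4,-0.45,-0.1,0.0,0.0,0.2,1],[-0.8,-0.9,-0.1,0.11,-0.233,0.417,1],[-0.8,-0.9,-0.1,0.11,-0.233,0.417,1],[-0.8,-0.9,-0.1,0.11,-0.233,0.417,1],[-0.8,-0.9,-0.1,0.11,-0.233,0.417,1],[-0.8,-0.9,-0.1,0.11,-0.233,0.417,1],[-0.8,-0.9,-0.1,0.11,-0.233,0.417,1]], newtons=40)

```text
clock: 1.1
position: [0.4076, 0.0847, 0.2762]
tool_rot: [3.139, 0.526, 1.799]
force: [2.1, -0.9, 0.4]
grip_width: -0.0001
finger_force: 0.0
```

```bash
python3 - <<'E'
from h import *
s=observe();print(s['clock'],rk(s['position']),s['qpos'],s['grip_width']);print(row([-.048,.24,.28],30))
E
```

```text
1.1 [-0.05456644  0.34543226  0.2762256 ] [-1.0318051   0.24377343  0.37380475  2.06883133  0.43376652  1.1155067
 -0.67584816] -7.079203893890822e-05
[-0.186, 0.013, 0.099, 0.001, 0.001, 0.0]
```

play_rows(deltas=[[-0.186,0.013,0.1,0,0,0,1],[-0.186,0.013,0.1,0,0,0,1],[-0.186,0.013,0.1,0,0,0,1],[-0.186,0.013,0.1,0,0,0,1]])

```text
clock: 1.5
position: [0.4375, -0.0174, 0.2799]
tool_rot: [3.138, 0.522, 1.795]
force: [0.4, 0.5, -0.7]
grip_width: 0.0
finger_force: 0.0
```

```bash
python3 - <<'E'
from h import *
s=observe();print(s['clock'],rk(s['position']),s['qpos'],s['force']);print(row([-.048,.22,.2],30),row([-.048,.21,.121],30),row([-.048,.18,.121],30))
f=grab_frame('side');g=grab_frame('top')
cv2.imwrite('pics/p1.png',np.hstack([f[60:360,100:400],g[60:360,150:450]])[:,:,::-1])
E
```

```text
1.5 [-0.04839195  0.2392204   0.27994377] [-0.87187609  0.20880833  0.45815638  2.10851597  0.50265462  1.01029595
 -0.49942117] [ 0.36766793  0.49619199 -0.66740891]
[0.046, 0.0, 0.158, 0.001, -0.001, -0.001] [0.108, -0.0, 0.305, 0.001, -0.001, -0.001] [0.056, -0.0, 0.335, 0.001, -0.001, -0.001]
```

View pics/p1.png

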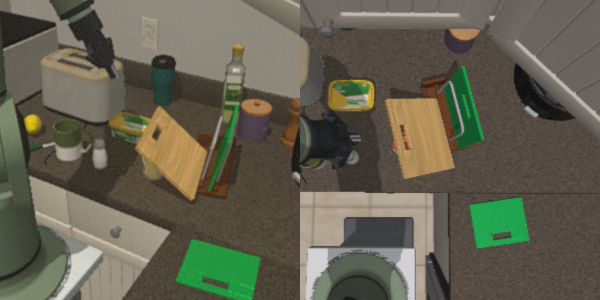

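The gripper's tip (crop 355,150 in the top view) is just outside the board's top edge, clear of salt and jar; the standing green board in the rack is the larger board2, while the flat one on the right counter is the decoy. Now I lower the tip outside the edge.

play_rows(deltas=[[0.108,0,0.1,0,0,0,1],[0.108,0,0.2,0,0,0,1],[0.108,0,0.305,0,0,0,1],[0.108,0,0.305,0,0,0,1],[0.108,0,0.305,0,0,0,1],[0.056,0,0.335,0,0,0,1],[0.056,0,0.335,0,0,0,1]])

```text
clock: 2.3
position: [0.4521, -0.0749, 0.1219]
tool_rot: [3.137, 0.523, 1.796]
force: [0.4, -0.0, 0.6]
grip_width: 0.0001
finger_force: 0.0
```

```bash
python3 - <<'E'
from h import *
s=observe();print(s['clock'],rk(s['position']),s['qpos'],s['force'])
f=grab_frame('side');g=grab_frame('top')
a=cv2.resize(f[150:270,180:350],None,fx=2.4,fy=2.4);b=cv2.resize(g[130:250,190:350],None,fx=2.4,fy=2.4)
cv2.imwrite('pics/p2.png',np.hstack([a,b])[:,:,::-1])
# path for board angle phi
piv=np.array([.018,.020]);t=np.radians(30);fx=np.array([np.sin(t),np.cos(t)]);nn=np.array([-np.cos(t),np.sin(t)])
for ph in range(42,106,6):
    p=np.radians(ph);u=np.array([np.cos(p),np.sin(p)]);n=np.array([np.sin(p),-np.cos(p)])
    if ph<58: c=piv+.19*u; T=c-.022*fx-.011*nn
    else: T=piv+.165*u-.011*nn+0*n
    print(ph,T.round(3),row([-.048,*T],30))
E
```

```text
2.3 [-0.0471909   0.17989514  0.12186459] [-0.71486732  0.54512566  0.48840189  2.25478426  0.6042878   0.50122966
 -0.60713336] [ 0.43207672 -0.02175509  0.5598989 ]
42 [0.158 0.123] [-0.043, -0.003, 0.022, 0.002, -0.001, -0.0]
48 [0.144 0.137] [-0.082, -0.003, 0.012, 0.002, -0.001, -0.0]
54 [0.128 0.149] [-0.121, -0.003, 0.006, 0.002, -0.001, -0.0]
60 [0.11  0.157] [-0.161, -0.003, 0.01, 0.002, -0.001, -0.0]
66 [0.095 0.165] [-0.195, -0.003, 0.011, 0.002, -0.001, -0.0]
72 [0.079 0.171] [-0.229, -0.003, 0.017, 0.002, -0.001, -0.0]
78 [0.062 0.176] [-0.263, -0.003, 0.026, 0.002, -0.001, -0.0]
84 [0.045 0.179] [-0.295, -0.003, 0.038, 0.002, -0.001, -0.0]
90 [0.028 0.18 ] [-0.326, -0.003, 0.053, 0.002, -0.001, -0.0]
96 [0.01  0.179] [-0.355, -0.003, 0.072, 0.002, -0.001, -0.0]
102 [-0.007  0.176] [-0.382, -0.003, 0.094, 0.002, -0.001, -0.0]
```

View pics/p2.png

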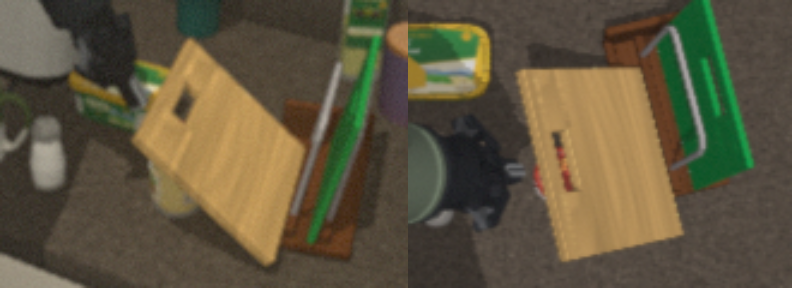

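The shut fingertips (right panel 520,170) stand just outside the middle of the board's top edge, over the lid's rim. Start pushing.

play_rows(deltas=[[-0.02,0,0.02,0,0,0,1],[-0.04,0,0.02,0,0,0,1],[-0.06,0,0.017,0,0,0,1],[-0.08,0,0.012,0,0,0,1],[-0.1,0,0.009,0,0,0,1],[-0.12,0,0.006,0,0,0,1],[-0.12,0,0.006,0,0,0,1]])

```text
clock: 3.1
position: [0.4639, -0.1271, 0.149]
tool_rot: [3.136, 0.522, 1.795]
force: [-0.5, 2.7, 0.4]
grip_width: -0.0002
finger_force: 0.9
```

```bash
python3 - <<'E'
from h import *
s=observe();print(s['clock'],rk(s['position']),s['qpos'],s['force'],rk(O+s['force']))
f=grab_frame('side');g=grab_frame('top')
a=cv2.resize(f[150:270,180:350],None,fx=2.4,fy=2.4);b=cv2.resize(g[130:250,190:350],None,fx=2.4,fy=2.4)
cv2.imwrite('pics/p3.png',np.hstack([a,b])[:,:,::-1])
for p in [(.11,.157),(.079,.171),(.045,.179),(.028,.18),(.01,.179)]: print(row([-.048,*p],30))
E
```

```text
3.1 [-0.04733309  0.12641069  0.14903351] [-0.59999547  0.48612004  0.50010129  2.22915262  0.62464065  0.51924714
 -0.48198343] [-0.47603851  2.6585233   0.35011934] [0.13419994 2.69747088 0.35011934]
[-0.039, -0.001, 0.002, 0.002, -0.001, -0.0]
[-0.107, -0.001, 0.009, 0.002, -0.001, -0.0]
[-0.174, -0.001, 0.029, 0.002, -0.001, -0.0]
[-0.204, -0.001, 0.044, 0.002, -0.001, -0.0]
[-0.235, -0.001, 0.064, 0.002, -0.001, -0.0]
```

View pics/p3.png

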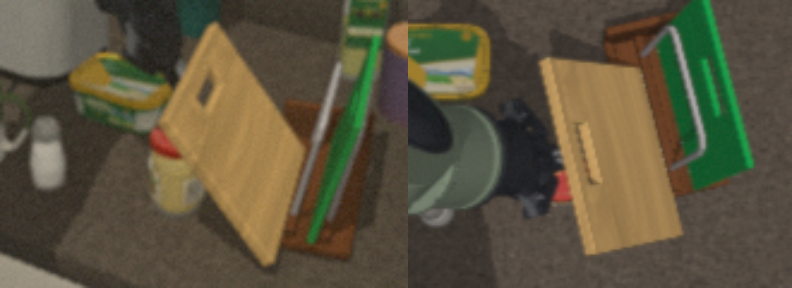

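The board is up to about 54° off the lid (left panel 160,150), with the jar still standing in place and only 2.7 N of push. Continue along the arc.

play_rows(deltas=[[-0.02,0,0,0,0,0,1],[-0.04,0,0.002,0,0,0,1],[-0.06,0,0.004,0,0,0,1],[-0.08,0,0.006,0,0,0,1],[-0.107,0,0.009,0,0,0,1],[-0.13,0,0.015,0,0,0,1],[-0.152,0,0.022,0,0,0,1],[-0.174,0,0.029,0,0,0,1],[-0.174,0,0.029,0,0,0,1]])

```text
clock: 4.1
position: [0.4822, -0.2082, 0.1793]
tool_rot: [3.138, 0.523, 1.795]
force: [0.0, 0.9, 0.6]
grip_width: -0.0001
finger_force: 0.0
```

```bash
python3 - <<'E'
from h import *
s=observe();print(s['clock'],rk(s['position']),s['qpos'],rk(O+s['force']))
f=grab_frame('side');g=grab_frame('top')
a=cv2.resize(f[150:270,180:350],None,fx=2.4,fy=2.4);b=cv2.resize(g[130:250,190:350],None,fx=2.4,fy=2.4)
cv2.imwrite('pics/p4.png',np.hstack([a,b])[:,:,::-1])
for p in [(.028,.18),(.018,.18),(.01,.179),(-.002,.177),(.06,.19)]: print(row([-.048,*p],30))
E
```

```text
4.1 [-0.04779621  0.04327797  0.1792504 ] [-0.40885472  0.44409905  0.49790428  2.16012981  0.62064043  0.5257468
 -0.27421019] [0.20244788 0.84199557 0.60802605]
[-0.03, -0.001, 0.015, 0.001, -0.001, -0.0]
[-0.048, -0.001, 0.025, 0.001, -0.001, -0.0]
[-0.061, -0.001, 0.034, 0.001, -0.001, -0.0]
[-0.079, -0.001, 0.05, 0.001, -0.001, -0.0]
[0.015, -0.001, -0.035, 0.001, -0.001, -0.0]
```

View pics/p4.png

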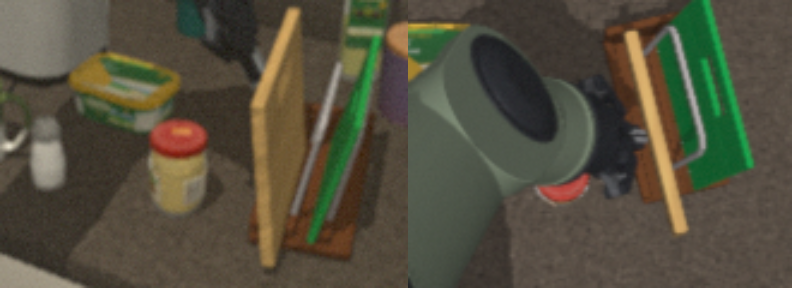

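The board is almost upright (left panel 275,140), with the jar untouched. I'll nudge it slowly past upright.

play_rows(deltas=[[-0.01,0,0.005,0,0,0,1],[-0.02,0,0.01,0,0,0,1],[-0.03,0,0.015,0,0,0,1],[-0.04,0,0.02,0,0,0,1],[-0.05,0,0.026,0,0,0,1],[-0.061,0,0.034,0,0,0,1],[-0.07,0,0.042,0,0,0,1],[-0.079,0,0.05,0,0,0,1],[-0.079,0,0.05,0,0,0,1]])

```text
clock: 5.1
position: [0.4927, -0.2529, 0.1768]
tool_rot: [3.138, 0.522, 1.797]
force: [-1.2, 0.5, -0.5]
grip_width: 0.0
finger_force: 0.0
```

```bash
python3 - <<'E'
from h import *
s=observe();print(s['clock'],rk(s['position']),s['qpos'],rk(O+s['force']))
f=grab_frame('side');g=grab_frame('top')
a=cv2.resize(f[150:270,180:350],None,fx=2.4,fy=2.4);b=cv2.resize(g[130:250,190:350],None,fx=2.4,fy=2.4)
cv2.imwrite('pics/p5.png',np.hstack([a,b])[:,:,::-1])
for p in [(.07,.2),(.1,.3)]: print(row([-.048,*p],30))
E
```

```text
5.1 [-0.04761373 -0.0026215   0.17680925] [-0.29745546  0.47105478  0.48773098  2.11993526  0.61441068  0.48580679
 -0.18116779] [-1.08625824  0.723972   -0.50368692]
[0.101, -0.001, -0.112, 0.001, -0.001, -0.0]
[0.054, -0.0, -0.315, 0.001, -0.001, -0.0]
```

View pics/p5.png

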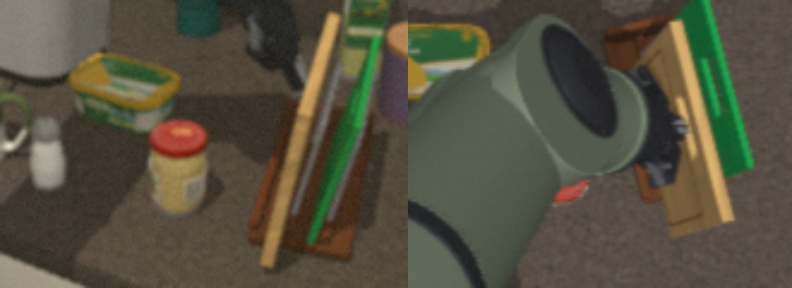

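The board now leans back on the hoop, its top edge beside the hoop (left panel 330,20), with the jar still in place. I'll retreat and go round to the near end. Steepening the side tilt to 45° keeps the gripper body off the board.

play_rows(deltas=[[0.1,0,-0.11,0,0,0,1],[0.1,0,-0.11,0,0,0,1],[0.08,0,-0.2,0,0,0,1],[0.055,0,-0.315,0,0,0,1],[0.055,0,-0.315,0,0,0,1]])

```text
clock: 5.7
position: [0.4706, -0.1506, 0.3037]
tool_rot: [3.131, 0.521, 1.796]
force: [0.8, -0.2, -0.9]
grip_width: 0.0001
finger_force: 0.0
```

```bash
python3 - <<'E'
from h import *
s=observe();print(s['clock'],rk(s['position']),s['qpos'],rk(O+s['force']))
for p in [(-.22,.10,.28),(-.21,.05,.2),(-.21,-.02,.107)]: print(row(p,45))
E
```

```text
5.7 [-0.04618807  0.10196413  0.3036693 ] [-0.56185734  0.18446959  0.47043781  2.06373657  0.55735675  0.91300772
 -0.21976356] [ 0.72347654 -0.3805417  -0.88869311]
[0.02, -0.348, 0.04, 0.004, -0.126, -0.001]
[0.013, -0.33, 0.228, 0.004, -0.126, -0.001]
[-0.016, -0.332, 0.459, 0.004, -0.126, -0.001]
```

play_rows(deltas=[[0.02,-0.35,0.02,0.004,-0.126,0,1],[0.02,-0.35,0.02,0.004,-0.126,0,1],[0.02,-0.35,0.02,0.004,-0.126,0,1],[0.02,-0.35,0.02,0.004,-0.126,0,1],[0.02,-0.35,0.02,0.004,-0.126,0,1],[0.02,-0.35,0.02,0.004,-0.126,0,1]])

```text
clock: 6.3
position: [0.3353, -0.1862, 0.2856]
tool_rot: [-3.105, 0.793, 1.819]
force: [-0.9, -0.6, 0.2]
grip_width: 0.0002
finger_force: 0.0
```

```bash
python3 - <<'E'
from h import *
s=observe();print(s['clock'],rk(s['position']),s['qpos'],rk(O+s['force']))
f=grab_frame('side');g=grab_frame('top')
a=cv2.resize(f[150:270,230:330],None,fx=4,fy=4);b=cv2.resize(g[130:250,250:350],None,fx=4,fy=4)
cv2.imwrite('pics/p6.png',np.hstack([a,b])[:,:,::-1])
for p in [(-.21,.05,.2),(-.21,-.02,.107)]: print(row(p,45))
E
```

```text
6.3 [-0.18596163  0.09778541  0.2856081 ] [-0.39105754  0.05631598  0.04206329  2.43151263  0.94033986  1.0560605
 -0.77209959] [-1.04813943 -0.35869473  0.18854353]
[0.057, -0.04, 0.187, -0.012, 0.004, 0.006]
[0.091, -0.034, 0.417, -0.012, 0.004, 0.006]
```

View pics/p6.png

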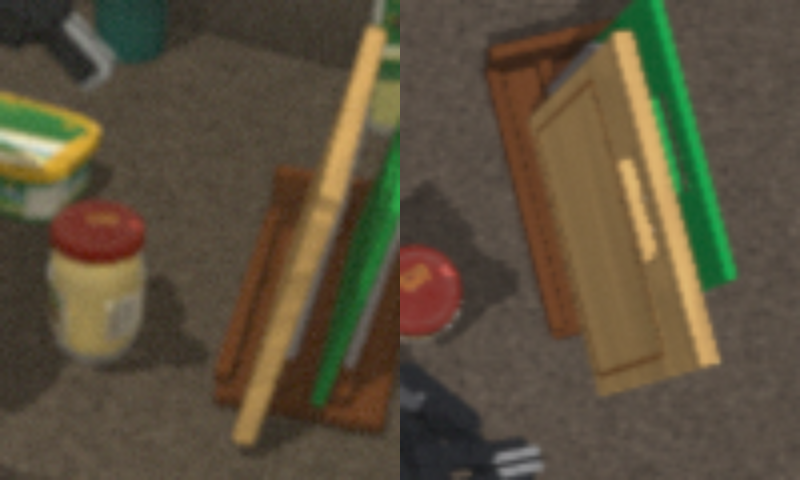

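```bash
python3 - <<'E'
from h import *
np.set_printoptions(precision=4,suppress=True)
S=lambda x,y:(230+x/4,150+y/4); T=lambda x,y:(250+(x-400)/4,130+y/4)
for k,a,b in [('bot',(600,393),(240,440)),('top-',(716,362),(335,205)),('top+',(695,368),(315,202)),('topfar+',(615,38),(370,30)),('stopL',(488,65),(277,168))]:
    p,e=tri(T(*a),S(*b));print(k,rk(p),e)
print('jar',rk(onz('top',T(415,290),.1)))
for p in [(-.195,.05,.2),(-.195,-.0,.107)]: print(row(p,45))
E
```

```text
bot [-0.1555  0.01    0.0201] 0.003790736430122348
top- [-0.1564 -0.0357  0.209 ] 0.0006609811098455186
top+ [-0.1569 -0.0231  0.2087] 0.0014043693471222068
topfar+ [ 0.0581 -0.0245  0.2147] 0.002306098027698261
stopL [0.0973 0.0382 0.0695] 0.008204708509631746
jar [-0.059   0.1328  0.1   ]
[0.057, -0.01, 0.186, -0.012, 0.004, 0.006]
[0.119, -0.004, 0.388, -0.012, 0.004, 0.006]
```

play_rows(deltas=[[0.03,-0.01,0.1,0,0,0,1],[0.057,-0.01,0.187,0,0,0,1],[0.057,-0.01,0.187,0,0,0,1],[0.057,-0.01,0.187,0,0,0,1]])

```text
clock: 6.8
position: [0.3294, -0.2086, 0.2612]
tool_rot: [-2.891, 0.872, 1.983]
force: [-0.1, 0.1, 0.4]
grip_width: 0.0001
finger_force: 0.0
```

```bash
python3 - <<'E'
from h import *
s=observe();print(s['clock'],rk(s['position']),s['qpos'],rk(O+s['force']))
for p in [(-.195,.05,.2),(-.2,-.005,.107)]: print(row(p,45),row(p,35))
E
```

```text
6.8 [-0.19678744  0.07720458  0.26118293] [ 0.13518207  0.23700816 -0.54016333  2.43127902  1.0575786   1.21388805
 -0.88723623] [-0.04313122  0.07280897  0.42715899]
[0.059, 0.023, 0.118, -0.054, 0.048, 0.054] [0.059, 0.023, 0.118, -0.059, 0.131, 0.049]
[0.133, 0.044, 0.32, -0.054, 0.048, 0.054] [0.133, 0.044, 0.32, -0.059, 0.131, 0.049]
```

```bash
python3 - <<'E'
from h import *
for p in [(-.19,.06,.24),(-.195,.04,.16),(-.195,.0,.09)]: print(row(p,28))
E
```

```text
[0.009, 0.02, 0.052, -0.062, 0.19, 0.046]
[0.107, 0.036, 0.183, -0.062, 0.19, 0.046]
[0.164, 0.059, 0.333, -0.062, 0.19, 0.046]
```

play_rows(deltas=[[0.009,0.02,0.05,-0.062,0.19,0.046,1],[0.009,0.02,0.05,-0.062,0.19,0.046,1],[0.009,0.02,0.05,-0.062,0.19,0.046,1],[0.009,0.02,0.05,-0.062,0.19,0.046,1],[0.107,0.036,0.183,-0.062,0.19,0.046,1],[0.107,0.036,0.183,-0.062,0.19,0.046,1],[0.107,0.036,0.183,-0.062,0.19,0.046,1]])

```text
clock: 7.5
position: [0.3397, -0.2442, 0.1576]
tool_rot: [-3.139, 0.486, 1.799]
force: [-0.8, 0.7, 0.8]
grip_width: 0.0001
finger_force: 0.0
```

```bash
python3 - <<'E'
from h import *
s=observe();print(s['clock'],rk(s['position']),s['qpos'],rk(O+s['force']),s['tool_rot'])
for p in [(-.195,.0,.09)]: print(row(p,28))
E
```

```text
7.5 [-0.19476525  0.04027323  0.15763392] [ 0.44998926  0.28414397 -0.38838037  2.43189198  1.15991761  0.62735251
 -0.71822207] [-0.58957096  0.84764569  0.82593283] [-3.13914799  0.48644703  1.79873164]
[-0.008, -0.0, 0.157, -0.001, -0.001, 0.0]
```

play_rows(deltas=[[-0.004,0,0.08,0,0,0,1],[-0.008,0,0.157,0,0,0,1],[-0.008,0,0.157,0,0,0,1],[-0.008,0,0.157,0,0,0,1]])

```text
clock: 7.9
position: [0.3474, -0.2831, 0.0928]
tool_rot: [-3.139, 0.487, 1.799]
force: [0.7, -0.1, 0.1]
grip_width: -0.0003
finger_force: 0.0
```

```bash
python3 - <<'E'
from h import *
s=observe();print(s['clock'],rk(s['position']),s['qpos'],rk(O+s['force']),s['tool_rot'])
for x in (-.175,-.155,-.135): print(row((x,0,.09),28))
f=grab_frame('side');g=grab_frame('top')
a=cv2.resize(f[150:270,230:330],None,fx=4,fy=4);b=cv2.resize(g[130:250,250:350],None,fx=4,fy=4)
cv2.imwrite('pics/p7.png',np.hstack([a,b])[:,:,::-1])
E
```

```text
7.9 [-0.19596663  0.00060939  0.09275179] [ 0.58789016  0.49080208 -0.44148226  2.4251824   1.5325542   0.6409918
 -1.00294259] [ 0.62389119 -0.29033368  0.08891136] [-3.13905032  0.48720616  1.79852222]
[0.001, 0.042, 0.005, -0.001, -0.001, 0.0]
[0.001, 0.082, 0.005, -0.001, -0.001, 0.0]
[0.001, 0.122, 0.005, -0.001, -0.001, 0.0]
```

View pics/p7.png

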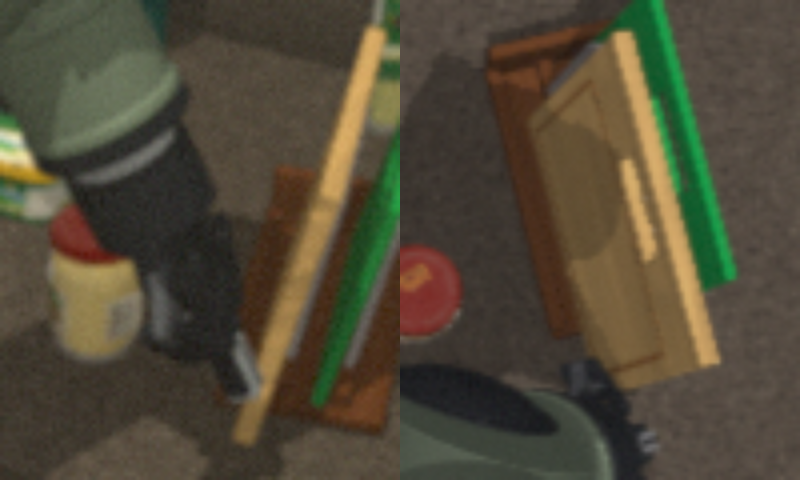

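```bash
python3 - <<'E'
from h import *
T=lambda x,y:(250+(x-400)/4,130+y/4)
for z in (.13,.15,.17):
  for p in [(567,362),(600,360),(612,385),(650,440),(640,400)]: print(z,p,rk(onz('top',T(*p),z)).round(3))
print(proj('top',observe()['position']))
E
```

```text
0.13 (567, 362) [-0.133  0.044  0.13 ]
0.13 (600, 360) [-0.136  0.022  0.13 ]
0.13 (612, 385) [-0.154  0.018  0.13 ]
0.13 (650, 440) [-0.196  0.002  0.13 ]
0.13 (640, 400) [-0.168  0.002  0.13 ]
0.15 (567, 362) [-0.133  0.047  0.15 ]
0.15 (600, 360) [-0.137  0.025  0.15 ]
0.15 (612, 385) [-0.155  0.021  0.15 ]
0.15 (650, 440) [-0.195  0.006  0.15 ]
0.15 (640, 400) [-0.168  0.006  0.15 ]
0.17 (567, 362) [-0.134  0.049  0.17 ]
0.17 (600, 360) [-0.138  0.028  0.17 ]
0.17 (612, 385) [-0.155  0.025  0.17 ]
0.17 (650, 440) [-0.195  0.009  0.17 ]
0.17 (640, 400) [-0.169  0.009  0.17 ]
[310.9538994  239.78776313]
```

The fingertip (right panel 650,440) is in line with the near end, and the knuckle passes about 30 mm outside the board's face. Push along +x slowly.

play_rows(deltas=[[0,0.015,0.003,0,0,0,1],[0,0.03,0.005,0,0,0,1],[0,0.042,0.005,0,0,0,1],[0,0.052,0.005,0,0,0,1],[0,0.062,0.005,0,0,0,1],[0,0.07,0.005,0,0,0,1],[0,0.07,0.005,0,0,0,1]])

```text
clock: 8.7
position: [0.3827, -0.277, 0.0906]
tool_rot: [3.141, 0.487, 1.796]
force: [-1.4, -0.0, -0.3]
grip_width: -0.0
finger_force: 0.9
```

```bash
python3 - <<'E'
from h import *
s=observe();print(s['clock'],rk(s['position']),s['qpos'],rk(O+s['force']))
for x in (-.15,-.14,-.13): print(row((x,0,.09),28))
E
```

```text
8.7 [-0.16018722 -0.00139115  0.09063914] [ 0.55244469  0.52137751 -0.44838353  2.35436024  1.46192359  0.66626395
 -0.95131534] [-1.38578784  0.31667674 -0.28520729]
[0.003, 0.02, -0.0, 0.0, -0.001, -0.001]
[0.003, 0.04, -0.0, 0.0, -0.001, -0.001]
[0.003, 0.06, -0.0, 0.0, -0.001, -0.001]
```

play_rows(deltas=[[0.002,0.01,0,0,0,0,1],[0.003,0.02,0,0,0,0,1],[0.003,0.03,0,0,0,0,1],[0.003,0.04,0,0,0,0,1],[0.003,0.04,0,0,0,0,1]])

```text
clock: 9.2
position: [0.4026, -0.2709, 0.09]
tool_rot: [3.14, 0.487, 1.797]
force: [-0.3, -0.5, 0.7]
grip_width: 0.0001
finger_force: 0.7
```

```bash
python3 - <<'E'
from h import *
s=observe();print(s['clock'],rk(s['position']),rk(O+s['force']),s['finger_force'])
f=grab_frame('side');g=grab_frame('top')
a=cv2.resize(f[150:270,230:330],None,fx=4,fy=4);b=cv2.resize(g[130:250,250:350],None,fx=4,fy=4)
cv2.imwrite('pics/p8.png',np.hstack([a,b])[:,:,::-1])
# near top corner via wood mask along top edge in the top view: lowest bright wood row
w=cv2.inRange(cv2.cvtColor(g,cv2.COLOR_RGB2HSV),(10,70,190),(25,200,255))
ys,xs=np.nonzero(w[120:260,290:345]);i=ys.argmax();print(xs[i]+290,ys[i]+120,rk(onz('top',(xs[i]+290,ys[i]+121),.211)), 'far',rk(onz('top',(xs[ys.argmin()]+290,ys.min()+120),.211)))
E
```

```text
9.2 [-1.39497983e-01  3.73802159e-05  9.00068870e-02] [-0.4443737  -0.43994999  0.71787255] 0.6959749816451222
323 208 [-0.12534297 -0.02808371  0.211     ] far [ 0.09051337 -0.02202687  0.211     ]
```

play_rows(deltas=[[0,0.004,0,0,0,0,1],[0,0.008,0,0,0,0,1],[0,0.012,0,0,0,0,1],[0,0.012,0,0,0,0,1]])

```text
clock: 9.7
position: [0.4077, -0.2699, 0.09]
tool_rot: [3.141, 0.487, 1.797]
force: [-2.4, 0.7, 1.1]
grip_width: 0.0001
finger_force: 1.4
```

play_rows(deltas=[[0,0.004,0,0,0,0,1],[0,0.006,0,0,0,0,1],[0,0.006,0,0,0,0,1]])

```text
clock: 10.0
position: [0.4106, -0.2692, 0.09]
tool_rot: [3.141, 0.487, 1.797]
force: [-3.9, -0.8, 1.1]
grip_width: 0.0002
finger_force: 1.5
```

play_rows(deltas=[[0,0.003,0,0,0,0,1],[0,0.006,0,0,0,0,1],[0,0.006,0,0,0,0,1]])

```text
clock: 10.3
position: [0.4132, -0.2686, 0.0899]
tool_rot: [3.141, 0.487, 1.796]
force: [-6.4, -0.5, 2.4]
grip_width: 0.0001
finger_force: 2.6
```

play_rows(deltas=[[0,0.003,0,0,0,0,1],[0,0.006,0,0,0,0,1],[0,0.006,0,0,0,0,1]])

```text
clock: 10.6
position: [0.4142, -0.2687, 0.0897]
tool_rot: [-3.139, 0.487, 1.796]
force: [-15.7, -1.5, 3.8]
grip_width: -0.0002
finger_force: 7.4
```

Force has jumped to 16 N with the tip stalled, so the board is against the stop. Back off along -x.

play_rows(deltas=[[0,-0.02,0,0,0,0,1],[0,-0.06,-0.01,0,0,0,1],[0,-0.1,-0.03,0,0,0,1],[0.0,-0.11,-0.15,0,0,0,1],[0.03,-0.11,-0.25,0,0,0,1],[0.06,-0.11,-0.35,0,0,0,1],[0.06,-0.11,-0.35,0,0,0,1]])

```text
clock: 11.3
position: [0.3393, -0.172, 0.2338]
tool_rot: [3.135, 0.489, 1.798]
force: [0.9, -1.1, -0.1]
grip_width: 0.0
finger_force: 0.0
```

```bash
python3 - <<'E'
from h import *
s=observe();print(s['clock'],rk(s['position']),rk(O+s['force']))
f=grab_frame('side');g=grab_frame('top')
a=cv2.resize(f[150:270,180:330],None,fx=2.66,fy=3);b=cv2.resize(g[130:250,220:350],None,fx=3,fy=3)
cv2.imwrite('pics/p9.png',np.hstack([a,b])[:,:,::-1])
E
```

```text
11.3 [-0.17887364  0.11068232  0.23376106] [ 0.58518391 -1.24879047 -0.13364537]
```

View pics/p9.png

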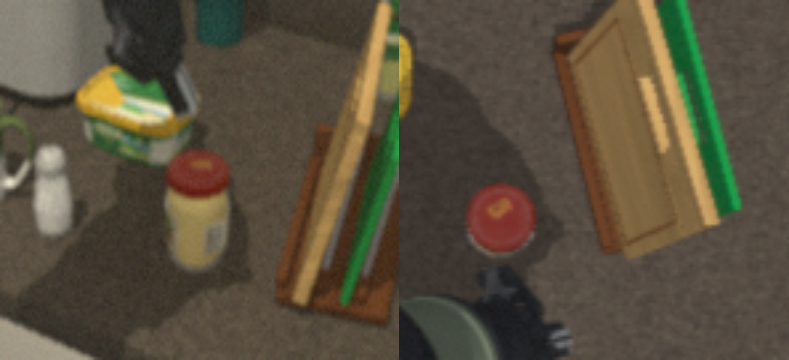

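The board leans on the hoop, its near end (right panel 625,255) just past the rack's near end and its far end at the stop. The jar, salt, mug and green board are in place, and the hand is clear.

```bash
python3 -c "
from workcell import *
print(job_done())"
```

```text
the job is handed in; nothing more can be done
None
```

I pushed the board up so it leans on the hoop and slid it along the slot against the end stop. The last pictures show the jar, green board, mug and salt shaker standing in place with the hand clear, and the job was handed in at about 11.4 s with no verdict returned.

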